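# Load the hub-parts tray and slide it round the bench fixtures

## Task

Get the hub job ready: turn every drained parts cup the right way up, stand the cups in the metal tray, and put every hub bearing into a cup (any cup will do). Then slide the loaded tray along the bench, never lifting it off the bench top, round the small blue anvil and the black fork mount, and leave it square and centred on the yellow mat, cups still upright with their bearings. Neither the tray nor the robot may touch the anvil or the fork mount; leave the other tools, bottle and tub where they are.

Things in the scene. Friction and masses are not known exactly. Their poses are not given: they have to be found in the camera images.
- tray_c (a point): shallow open sheet-metal tray, 110 mm along its x, 165 mm along its y, 20 mm high, walls and floor 3 mm, 0.45 kg empty, slides on the bench (friction about 0.5 to 0.8); starts at the left. This point is its centre, 10 mm above the bench; z up. In one row along its y it takes three cups, about 52 mm apart.
- cup1_c (a point): square red plastic parts cup, 44 x 44 mm outside, 46 mm high, walls and floor 3 mm, 45 g; this point is the centre of the cup, half-way up and half-way across; z points from the closed bottom to the open mouth, so z points down while it is mouth-down (at the start), up when mouth-up; x and y are the normals of the flat sides. It may be absent (None from the start).
- cup2_c (a point): square blue plastic parts cup, 44 x 44 mm outside, 46 mm high, walls and floor 3 mm, 45 g; this point is the centre of the cup, half-way up and half-way across; z points from the closed bottom to the open mouth, so z points down while it is mouth-down (at the start), up when mouth-up; x and y are the normals of the flat sides. It may be absent (None from the start).
- cup3_c (a point): square green plastic parts cup, 44 x 44 mm outside, 46 mm high, walls and floor 3 mm, 45 g; this point is the centre of the cup, half-way up and half-way across; z points from the closed bottom to the open mouth, so z points down while it is mouth-down (at the start), up when mouth-up; x and y are the normals of the flat sides. It may be absent (None from the start).
- bearing1_c (a point): sealed steel hub bearing, a disc 28 mm across and 12 mm thick, 30 g, lying flat; this point is its centre, z is its axis. It may be absent (None from the start).
- bearing2_c (a point): sealed steel hub bearing, a disc 28 mm across and 12 mm thick, 30 g, lying flat; this point is its centre, z is its axis. It may be absent (None from the start).
- anvil_c (a point): small blue bench anvil with a bright steel face, bolted down and never moves; 110 mm along its x, 50 mm along its y, 40 mm high (treat it as a solid box); this point is its centre, 20 mm above the bench. Neither tray nor robot may touch it.
- fork_mount_c (a point): black bench fork mount with a bright cross-axle and a red lever, bolted down and never moves; 110 mm along its x, 50 mm along its y, 40 mm high (treat it as a solid box); this point is its centre, 20 mm above the bench. Neither tray nor robot may touch it.
- bay_c (a point): centre of the yellow assembly mat at the right, flush with the bench top (no step), 150 mm along its x, 205 mm along its y; the tray belongs here, its long side along the mat's long side (either way round).
- spray: bystander to leave alone: white spray bottle with a blue label and red head, 70 mm across, 210 mm tall; the point is on its underside.
- grease_tub: bystander to leave alone: grease tub with a green lid, 76 mm across, 75 mm tall; the point is on its underside.
- wrench: bystander to leave alone: steel wrench, about 180 mm long, lying flat; the point is on its underside.
- screwdriver: bystander to leave alone: red screwdriver, about 200 mm long, lying; the point is on its underside.
- brush: bystander to leave alone: flat brush with a wooden handle, about 200 mm long, lying; the point is on its underside.
- pedal: bystander to leave alone: black bicycle pedal, 90 x 70 mm and 22 mm high, its axle 50 mm out towards its -y; the point is on its underside.

How it is judged:
By the outcome, as a careful person would: the job done as asked, in the order asked, and still so for the second after the job is handed in, with the robot touching nothing.
Of cup1, cup2, cup3 only 2 to 3 are there at a start; the rules pass over those that are not, and their reading is None.
Of bearing1, bearing2 only 1 to 2 are there at a start; the rules pass over those that are not, and their reading is None.
At some moment in a run one of cup1, cup2, cup3, bearing1, bearing2 may be knocked a few centimetres aside while the robot is not near it.
Once in a run the grip may slacken for a moment while it holds something.
It also fails if it takes over 210 s, if anything falls off the work surface, if the arm or the gripper's body presses on something with over 40 N, if the wrist force passes 120 N, or if a joint passes its speed limit or range.

## Robot

A 6-joint arm with a two-finger parallel gripper is mounted at the origin on the work surface. World frame = base frame: x ahead of the robot, y to its left, z up, the work surface at z = 0. Lengths are in m, angles in rad, forces in N, time in s.
With the tool pointing down it reaches from about 0.275 to 0.725 m from the base axis. Payload 5.6 kg.
Tool frame: the origin (TCP) lies between the finger pads; the fingertips stand 25 mm ahead of it and the grasp point (between the pads) lies 6 mm ahead of it; x points along the fingers, z is the direction in which the jaws open and shut, and the axes are right-handed (so a half turn about x gives the same grasp; the last joint's range is limited). The gripper opens to 85 mm and grips with 20 to 120 N. Pads are 22 mm wide; open, the fingers measure 114 mm over their backs; the gripper's body (76 mm by 85 mm) begins 54 mm behind the grasp point. The pads swing forward as they close: fully open they stand 13 mm farther back than shut.
Start: joints at [1.466, 0.255, 0.108, 0, -1.424, -0.285], TCP at [0.209, 0.509, 0.227] pointing down, gripper open.
Joint ranges: [-2.95, 2.95], [-1.21, 1.97], [-1.09, 1.5], [-2.87, 1.71], [-2.94, -0.07], [-3.05, 3.05]. Speed limits (rad/s): [2.57, 2.57, 3.14, 3.14, 3.14, 3.14].

## Interface

Orientations are given as a unit quaternion [x, y, z, w].
In Python, from plant import arm gives the robot as it stands. Calls block until the motion is done:
- arm.movep(position, orientation): joint-space move of the TCP to a pose.
- arm.move_linear(position, frame=None, max_speed=0.15): straight line of the TCP; frame=None keeps the orientation; max_speed is the mean speed in m/s.
- arm.goto_joints(angles): joint-space move.
- arm.move_gripper(opening, strength=None): finger opening in m; strength is the grip in N (None keeps the last); returns when the fingers have stopped.
- arm.dwell(seconds).
- arm.solve_ik(position, orientation): joint angles nearest the present ones, or None.
- arm.grab_frame(name): name is "scene" or "top"; returns a dict with "image" (480x640x3 uint8, red, green, blue), "fx", "fy", "cx", "cy" (pixels), "k1" (the pictures are not rectified: a ray, as slopes to the right and down, at radius r is drawn at 1 + k1 r^2 times it, then the intrinsics apply), "xyz" and "rotation" of the camera in the world. Camera axes: x right, y up, looking along -z (the intrinsics and any distortion apply to the point x, -y, -z); pixel columns grow to the right and rows downward; lengths in m; the calibration is good to about 2 mm. A picture is of the moment at which its call begins. There is no depth.
A pose or a line that the arm cannot do raises arm.Unreachable and nothing moves.
- arm.sign_off(): hands the job in, once; it reports no verdict.
Readings, each from a call of its own:
- arm.read_time(): time.
- arm.read_joint_pos(): joint angles.
- arm.read_dq(): joint speeds.
- arm.read_effort(): joint torques, N m.
- arm.read_position(): TCP position.
- arm.read_tool_rot(): TCP orientation.
- arm.read_contact_force(): force on the tool from outside, world axes, zero at the start.
- arm.read_moment(): the same for the moment, N m.
- arm.read_gripper_width(): finger opening in m.
Only numpy, scipy, OpenCV 4.12 (cv2) and the standard library are available. Lean on these libraries where they do the work, as an engineer would, in place of code of your own. Each camera call takes 0.05 s, during which the arm holds its last target. There are 200 camera calls.

## Working session

There is one attempt and no reset: what is moved stays moved. The work goes in short steps, each a Python script; the robot and the scene stay as the last script left them, time stands still between calls to the robot, and variables do not carry over. Pictures are saved under pics/ and viewed, about 12 in all and at most 16, crops included, and the job is handed in when it is done.

```bash
ls; mkdir -p pics; python3 - <<'E'
from plant import arm
import cv2
for n in("scene","top"):
    f=arm.grab_frame(n); cv2.imwrite(f"pics/{n}0.png",f["image"][:,:,::-1])
    print(n,{k:v for k,v in f.items() if k!="image"})
print(arm.read_time(),arm.read_tool_rot(),arm.read_gripper_width())
E
```

```text
pics
scene {'fx': 534.6418661261005, 'fy': 534.6418661261005, 'cx': 313.1594218397429, 'cy': 247.4433903471098, 'k1': -0.1283190648198438, 'xyz': array([1.32131043, 0.16543752, 0.81608775]), 'rotation': array([0.24098866, 0.30370762, 0.71186583, 0.58560498])}
top {'fx': 512.5612319292562, 'fy': 512.5612319292562, 'cx': 319.02659920405085, 'cy': 238.9029787146693, 'k1': -0.039679853908624926, 'xyz': array([ 0.35602007, -0.01917749,  1.00499903]), 'rotation': array([ 0.06935866, -0.06879281, -0.69798732,  0.7094157 ])}
0.1 [-0.58689328 -0.39331559  0.5878839  -0.39401986] 0.0854307188011339
```

View pics/top0.png

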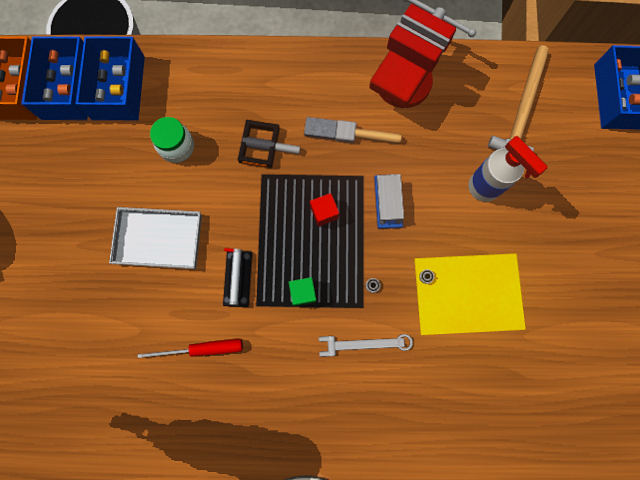

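View pics/scene0.png

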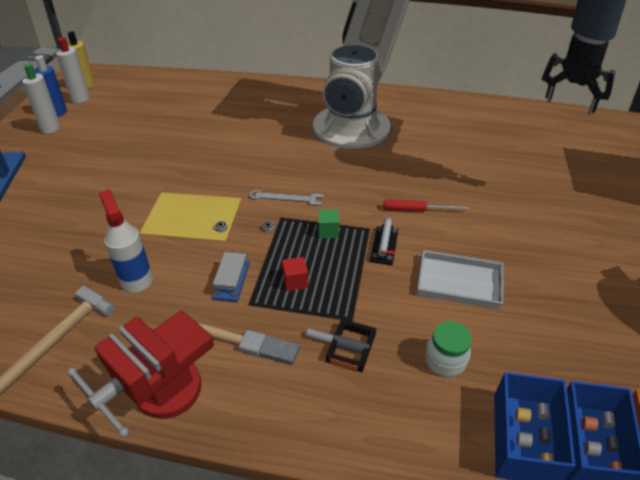

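The top view shows two cups, red (325,208) and green (302,291); there is no blue cup. The two bearings are at (373,285) and (427,276). The tray is at (157,238), the fork mount at (237,278), the anvil at (390,200) and the mat at (470,293). The scene view agrees. Next I'll turn these into world positions.

```bash
cat > h.py <<'E'
import numpy as np, cv2
from scipy.spatial.transform import Rotation as R
from plant import arm
def rays(f,px):
    px=np.atleast_2d(np.float64(px)); d=(px-[f["cx"],f["cy"]])/[f["fx"],f["fy"]]
    u=d.copy()
    for _ in range(20): u=d/(1+f["k1"]*(u**2).sum(1,keepdims=True))
    return R.from_quat(f["rotation"]).apply(np.c_[u[:,0],-u[:,1],-np.ones(len(u))])
def onplane(f,px,z):
    r=rays(f,px); c=f["xyz"]; return c+r*((z-c[2])/r[:,2])[:,None]
def project(f,P):
    p=R.from_quat(f["rotation"]).inv().apply(np.atleast_2d(P)-f["xyz"]); u=np.c_[p[:,0],-p[:,1]]/-p[:,2:]
    return u*(1+f["k1"]*(u**2).sum(1,keepdims=True))*[f["fx"],f["fy"]]+[f["cx"],f["cy"]]
def mask(f,h0,h1,s0,s1,v0,v1):
    return cv2.inRange(cv2.cvtColor(f["image"],cv2.COLOR_RGB2HSV),(h0,s0,v0),(h1,s1,v1))
def rect(f,m,z,win=None,amin=30):
    """min-area rect of biggest blob of m in the window, rectified to plane z: centre, size, yaw of long side"""
    if win is not None:
        w=np.zeros_like(m); a,b,c,d=win; w[b:d,a:c]=m[b:d,a:c]; m=w
    cs,_=cv2.findContours(m,cv2.RETR_EXTERNAL,cv2.CHAIN_APPROX_NONE)
    if not cs: return None
    c=max(cs,key=cv2.contourArea)
    if cv2.contourArea(c)<amin: return None
    P=onplane(f,c[:,0,:],z)[:,:2]
    (x,y),(w,h),a=cv2.minAreaRect(np.float32(P*1000))
    if w<h: a+=90; w,h=h,w
    return np.r_[x,y,w,h].round(1)/1000,((a+90)%180-90)
def quat(u_yaw,p,roll=0):
    """tool x: heading u_yaw, pitched p deg down; jaws (z) horizontal, then roll deg about tool x"""
    u_yaw,p=np.deg2rad([u_yaw,p]); u=np.array([np.cos(u_yaw),np.sin(u_yaw),0])
    x=np.cos(p)*u-np.sin(p)*np.array([0,0,1]); z=np.array([-u[1],u[0],0]); y=np.cross(z,x)
    return (R.from_rotvec(np.deg2rad(roll)*x)*R.from_matrix(np.c_[x,y,z])).as_quat()
def tcp(g,q): return np.asarray(g)-0.006*R.from_quat(q).apply([1,0,0])   # TCP for a grasp point
E
python3 - <<'E'
from h import *
f=arm.grab_frame("top")
hsv=cv2.cvtColor(f["image"],cv2.COLOR_RGB2HSV)
for n,(u,v) in dict(red=(325,210),green=(302,290),tray=(160,240),anvil=(390,200),anvilblue=(390,226),fork=(240,270),mat=(470,300),grid=(262,240)).items(): print(n,hsv[v,u])
print("mat",rect(f,mask(f,22,35,150,255,100,255),0))
print("tray",rect(f,mask(f,0,180,0,60,110,255),.02,(95,190,215,285)))
print("anvil all",rect(f,mask(f,95,130,60,255,40,255)|mask(f,0,180,0,70,90,255),.04,(365,160,415,240)))
for n,poly in dict(anvil_top=[(376,175),(402,175),(403,218),(377,220)],anvil_bot=[(378,228),(403,227)],fork0=[(230,250),(252,250),(249,306),(223,305)],pedal=[(246,120),(279,125),(275,168),(238,162),(300,150)],brush=[(305,128),(403,139),(306,118),(305,138),(356,143)],wrench=[(319,335),(322,357),(412,336),(412,350)],screwdr=[(139,355),(243,346),(242,339)],sprayb=[(483,195)],tubb=[(175,155)],grid=[(262,175),(363,176),(363,306),(257,305)],bear=[(373,285),(427.5,276.5)]).items():
    print(n,onplane(f,poly,dict(anvil_top=.04,bear=.012,pedal=.02).get(n,0))[:,:2].round(3).tolist())
s=arm.grab_frame("scene")
for n,g in dict(red=(mask(f,0,8,150,255,80,255)|mask(f,172,180,150,255,80,255),mask(s,0,8,150,255,60,255)|mask(s,172,180,150,255,60,255),(300,185,350,230),(270,250,320,300)),green=(mask(f,45,80,120,255,60,255),mask(s,45,80,120,255,50,255),(280,270,325,312),(310,200,350,245))).items():
    print(n,rect(f,g[0],.046,g[2]),rect(s,g[1],.046,g[3]))
big=cv2.resize(f["image"][160:320,220:440],None,fx=3.6,fy=3.6,interpolation=2)
cv2.imwrite("pics/topcrop.png",big[:,:,::-1])
E
```

```text
red [  2 255 217]
green [ 68 236 173]
tray [135   2 227]
anvil [  8   6 171]
anvilblue [109 184 161]
fork [150  12  21]
mat [ 26 255 226]
grid [ 0 20 25]
mat (array([ 0.4511, -0.3133,  0.2063,  0.1511]), -86.37602663040161)
tray (array([0.5497, 0.3071, 0.1681, 0.1148]), 87.49198150634766)
anvil all (array([ 0.6258, -0.1519,  0.1079,  0.0526]), 3.228503465652466)
anvil_top [[0.677, -0.127], [0.678, -0.178], [0.591, -0.179], [0.586, -0.128]]
anvil_bot [[0.579, -0.135], [0.582, -0.185]]
fork0 [[0.53, 0.16], [0.531, 0.116], [0.42, 0.118], [0.421, 0.169]]
pedal [[0.798, 0.138], [0.788, 0.069], [0.696, 0.074], [0.707, 0.15], [0.735, 0.025]]
brush [[0.791, 0.016], [0.77, -0.188], [0.814, 0.015], [0.769, 0.016], [0.76, -0.09]]
wrench [[0.366, -0.02], [0.325, -0.026], [0.367, -0.199], [0.34, -0.199]]
screwdr [[0.322, 0.326], [0.343, 0.126], [0.356, 0.129]]
sprayb [[0.652, -0.35]]
tubb [[0.728, 0.285]]
grid [[0.687, 0.102], [0.688, -0.105], [0.423, -0.105], [0.422, 0.102]]
bear [[0.463, -0.123], [0.482, -0.23]]
red (array([ 0.6071, -0.0257,  0.0502,  0.0475]), 22.684236526489258) (array([ 0.6277, -0.0195,  0.087 ,  0.0484]), 20.592679977416992)
green (array([0.4467, 0.014 , 0.0467, 0.0458]), 11.305445671081543) (array([0.474 , 0.017 , 0.084 , 0.0431]), 10.662850379943848)
```

View pics/topcrop.png

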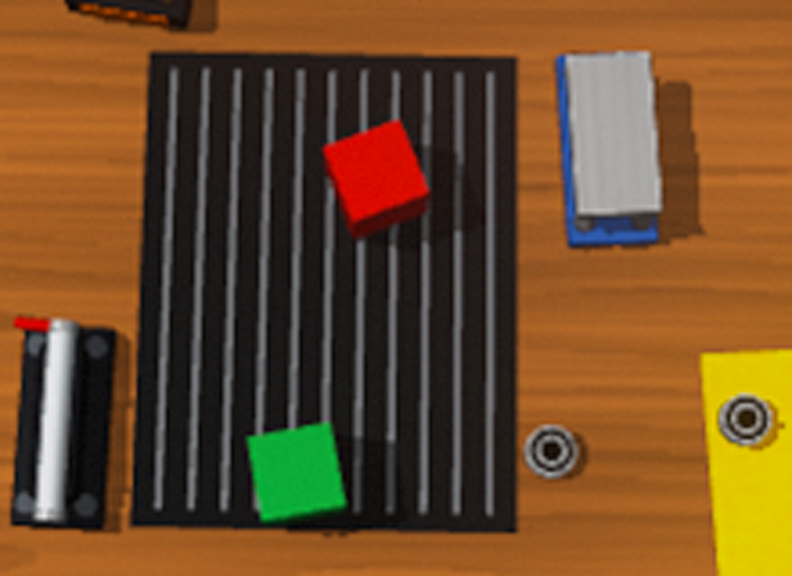

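Crop: red cup top corners at crop pixels (325,147), (400,121), (428,188), (357,220); green cup at (248,437) to (345,502). The drain mat is flush with the bench.

To flip a cup, I grip it at 45° pitch, roll 180° so it lies on its side, regrip it leaning past vertical, and pitch it upright. I'll check IK first.

```bash
python3 - <<'E'
from h import *
f=arm.grab_frame("top")
c=lambda L:np.array(L)/3.6+[220,160]-0.36
print("red",onplane(f,c([(325,147),(400,121),(428,188),(357,220)]),.046).round(4)[:,:2].tolist(),"green",onplane(f,c([(248,437),(331,423),(345,505),(263,521)]),.046)[:,:2].round(4).tolist())
def ok(g,h,p,r):
    q=quat(h,p,r); s=arm.solve_ik(tcp(g,q),q); return s
for nm,(x,y),base in (("red",(.607,-.026),22.7),("green",(.447,.014),11.3)):
  for k in range(4):
    h=base+90*k-180; out=[]
    for p in (30,45,60):
      a=[ok([x,y,.03],h,p,r) is not None for r in(0,180)]; b=[ok([x,y,.12],h,p,r) is not None for r in(0,180)]; out.append((p,a,b))
    print(nm,round(h),out)
print("stage B")
for x in(.4,.45,.5,.55,.6):
  for h in(0,90,180,-90):
    print(x,h,{p:[int(ok([x,0,z],h,p,r) is not None) for r in(0,180) for z in (.03,.12)] for p in(20,30,45,60,90,110,120)})
for y in(.27,.31,.345):
  print("tray",y,[(h,p,[int(ok([.55,y,.04],h,p,r) is not None) for r in(0,180)]) for h in(0,30,90,-90,180) for p in(30,45,90)])
E
```

```text
red [[0.6217, 0.002], [0.6369, -0.0382], [0.5999, -0.0536], [0.5816, -0.0159]] green [[0.4646, 0.0391], [0.4726, -0.0041], [0.43, -0.0121], [0.4211, 0.0301]]
red -157 [(30, [True, True], [True, True]), (45, [True, True], [True, True]), (60, [True, True], [True, True])]
red -67 [(30, [True, True], [True, True]), (45, [True, True], [True, True]), (60, [True, True], [True, True])]
red 23 [(30, [True, True], [True, True]), (45, [True, True], [True, True]), (60, [True, True], [True, True])]
red 113 [(30, [True, True], [True, True]), (45, [True, True], [True, True]), (60, [True, True], [True, True])]
green -169 [(30, [True, True], [True, True]), (45, [True, True], [True, True]), (60, [True, True], [True, True])]
green -79 [(30, [True, True], [True, True]), (45, [True, True], [True, True]), (60, [True, True], [True, True])]
green 11 [(30, [True, True], [True, True]), (45, [False, False], [False, False]), (60, [False, False], [True, True])]
green 101 [(30, [True, True], [True, True]), (45, [True, True], [True, True]), (60, [True, True], [True, True])]
stage B
0.4 0 {20: [0, 0, 0, 0], 30: [0,
[... 2853 characters left out ...]
(90, 90, [1, 1]), (-90, 30, [1, 1]), (-90, 45, [1, 1]), (-90, 90, [1, 1]), (180, 30, [1, 1]), (180, 45, [1, 1]), (180, 90, [1, 1])]
tray 0.31 [(0, 30, [0, 0]), (0, 45, [0, 0]), (0, 90, [1, 1]), (30, 30, [1, 1]), (30, 45, [0, 0]), (30, 90, [1, 1]), (90, 30, [1, 1]), (90, 45, [1, 1]), (90, 90, [1, 1]), (-90, 30, [1, 1]), (-90, 45, [1, 1]), (-90, 90, [1, 1]), (180, 30, [1, 1]), (180, 45, [1, 1]), (180, 90, [1, 1])]
tray 0.345 [(0, 30, [0, 0]), (0, 45, [0, 0]), (0, 90, [1, 1]), (30, 30, [1, 1]), (30, 45, [0, 0]), (30, 90, [1, 1]), (90, 30, [1, 1]), (90, 45, [1, 1]), (90, 90, [1, 1]), (-90, 30, [1, 1]), (-90, 45, [1, 1]), (-90, 90, [1, 1]), (180, 30, [0, 0]), (180, 45, [1, 1]), (180, 90, [1, 1])]
```

Heading about +90° (hand on the −y side) works for every stage. I'll start with the red cup, stage A.

```bash
cat >> h.py <<'E'
COL=dict(red=[(0,8,200,255,195,255)],green=[(60,75,200,255,150,255)])
def cup(c,f=None,z=.046,win=(120,120,440,330)):
    f=f or arm.grab_frame("top"); m=sum(mask(f,*r) for r in COL[c]); return rect(f,m,z,win)
def go(g,q,lin=None):
    t=tcp(g,q)
    if lin: arm.move_linear(t,q,max_speed=lin)
    else:
        j=arm.solve_ik(t,q); print("dj",np.abs(np.array(j)-arm.read_joint_pos()).max().round(2),end=" ") if j is not None else print("noIK"); arm.movep(t,q)
def st(m=""): print(m,"t",round(arm.read_time(),1),"w",round(arm.read_gripper_width(),4),"F",np.round(arm.read_contact_force(),1),"p",np.round(arm.read_position(),3),flush=True)
def pickA(x,y,h,lay=(.55,.03)):
    u=np.array([np.cos(np.deg2rad(h)),np.sin(np.deg2rad(h))]); q=quat(h,45); a=R.from_quat(q).apply([1,0,0])
    g=np.r_[np.array([x,y])-.008*u,.031]
    arm.move_gripper(.068,60); go(g-.10*a,q); st("above")
    go(g,q,.15); arm.move_gripper(.03,60); st("gripped")
    go(g+[0,0,.13],q,.2); st("up")
    j=np.array(arm.read_joint_pos()); j[5]+=-np.pi if j[5]>0 else np.pi; arm.goto_joints(j); st("rolled")
    q2=quat(90,45,180); L=np.array([lay[0],lay[1]-.008,.0305])
    go(L+[0,0,.1],q2); st("over lay")
E
python3 - <<'E'
from h import *
r=cup("red"); print(r, cup("green"))
pickA(r[0][0],r[0][1],113)
E
```

```text
(array([ 0.6097, -0.0252,  0.0427,  0.0419]), 21.783815383911133) (array([0.7561, 0.2918, 0.0632, 0.0576]), -89.39413058757782)
dj 1.74 above t 3.4 w 0.0682 F [-0.8  0.4 -0.7] p [ 0.642 -0.1    0.106]
gripped t 4.6 w 0.0411 F [ 2.5 -4.2  5.1] p [ 0.615 -0.038  0.036]
up t 5.4 w 0.0409 F [-0.2 -0.3 -1.6] p [ 0.614 -0.036  0.164]
rolled t 8.1 w 0.0408 F [-0.  -0.3 -1.3] p [ 0.614 -0.036  0.164]
dj 0.56 over lay t 8.7 w 0.0405 F [ 0.9 -0.6  0.2] p [0.55  0.018 0.136]
```

```bash
cat >> h.py <<'E'
def layB(lay=(.55,.03)):
    q2=quat(90,45,180); a=R.from_quat(q2).apply([1,0,0]); L=np.array([lay[0],lay[1]-.008,.0305])
    go(L,q2,.08); st("down"); arm.move_gripper(.066); go(L-.11*a,q2,.2); st("off")
def snap(name,n="scene",box=None,k=1):
    f=arm.grab_frame(n); im=f["image"]
    if box: a,b,c,d=box; im=cv2.resize(im[b:d,a:c],None,fx=k,fy=k,interpolation=2)
    cv2.imwrite(f"pics/{name}.png",im[:,:,::-1]); return f
E
python3 - <<'E'
from h import *
layB()
snap("lay1","scene",(230,150,530,370),2.4)
print(cup("red",z=.044),arm.read_joint_pos())
E
```

```text
down t 10.1 w 0.0404 F [-3.5 -1.1  6.1] p [0.55  0.018 0.036]
off t 11.1 w 0.0664 F [-0.5 -0.2 -0.1] p [ 0.55  -0.059  0.112]
(array([0.5495, 0.031 , 0.0421, 0.039 ]), -89.06215673685074) [-0.34239241  0.55591219  0.24559555 -0.7293629  -1.58348101 -2.6849921 ]
```

View pics/lay1.png

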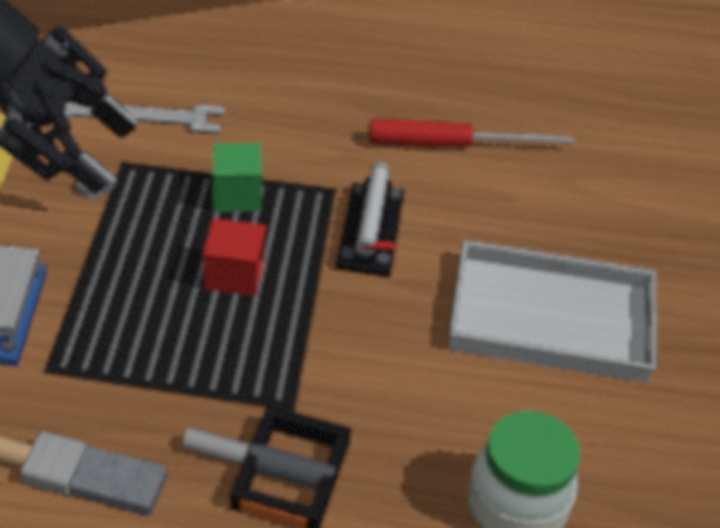

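Picture: the red cup lies square on its side at about (235,258), mouth toward +y; the green cup and the tray are unchanged. Checking the IK chain for stage B.

```bash
python3 - <<'E'
from h import *
for r in(0,180):
  for (g,h,p) in (((.55,.043,.12),90,120),((.55,.043,.03),90,120),((.55,.043,.15),90,120),((.55,.1,.16),90,90),((.55,.18,.16),90,60),((.552,.347,.15),87.5,30),((.552,.347,.039),87.5,30)):
    q=quat(h,p,r); s=arm.solve_ik(tcp(g,q),q); print(r,p,None if s is None else np.round(s,2))
E
```

```text
0 120 [ 0.63  0.43 -0.19  0.43 -1.31 -0.82]
0 120 [ 0.63  0.52 -0.31  0.47 -1.12 -0.92]
0 120 [ 0.63  0.4  -0.15  0.42 -1.37 -0.79]
0 90 [ 0.46  0.3   0.01  0.   -1.28 -0.46]
0 60 [ 0.23  0.31  0.1  -0.53 -1.27 -0.09]
0 30 [ 0.17  0.43  0.04 -1.14 -1.2   0.26]
0 30 [ 0.14  0.6  -0.02 -1.22 -1.13  0.49]
180 120 [ 0.63  0.43 -0.19  0.43 -1.31  2.32]
180 120 [ 0.63  0.52 -0.31  0.47 -1.12  2.23]
180 120 [ 0.63  0.4  -0.15  0.42 -1.37  2.35]
180 90 [ 0.46  0.3   0.01  0.   -1.28  2.68]
180 60 [ 0.23  0.31  0.1  -0.53 -1.27  3.05]
180 30 [ 0.17  0.43  0.04 -1.14 -1.2  -2.88]
180 30 [ 0.14  0.6  -0.02 -1.22 -1.13 -2.65]
```

```bash
cat >> h.py <<'E'
TR=np.array([.5497,.3071]); TY=87.5
def flipC(x,y,off):
    d=np.array([np.cos(np.deg2rad(TY)),np.sin(np.deg2rad(TY))]); T=np.r_[TR+(off-.008)*d,.0405]
    q=quat(90,120); a=R.from_quat(q).apply([1,0,0]); g=np.array([x,y+.012,.030])
    go(g-.1*a,q); st("aboveB"); go(g,q,.15); arm.move_gripper(.03,60); st("grip")
    go(g+[0,0,.13],q,.2); go([x,.1,.16],quat(90,90)); go([x,.18,.16],quat(90,60)); qe=quat(TY,30)
    go(np.r_[T[:2],.13],qe); st("over tray"); return T,qe
def setD(T,qe):
    go(T,qe,.08); st("set"); arm.move_gripper(.066); a=R.from_quat(qe).apply([1,0,0])
    go(T-.06*a,qe,.15); go(T-.06*a+[0,0,.09],qe,.2); st("clear")
E
python3 - <<'E'
from h import *
T,q=flipC(.5495,.031,.048)
snap("over1","scene",(330,130,560,330),3)
E
```

```text
dj 1.82 aboveB t 12.8 w 0.0663 F [ 1.  -0.5  1.2] p [0.549 0.095 0.121]
grip t 14.1 w 0.038 F [-2.4  3.2  5.1] p [0.55  0.047 0.037]
dj 0.42 dj 0.54 dj 0.62 over tray t 16.6 w 0.0371 F [0.4 0.4 0.2] p [0.55  0.342 0.132]
```

View pics/over1.png

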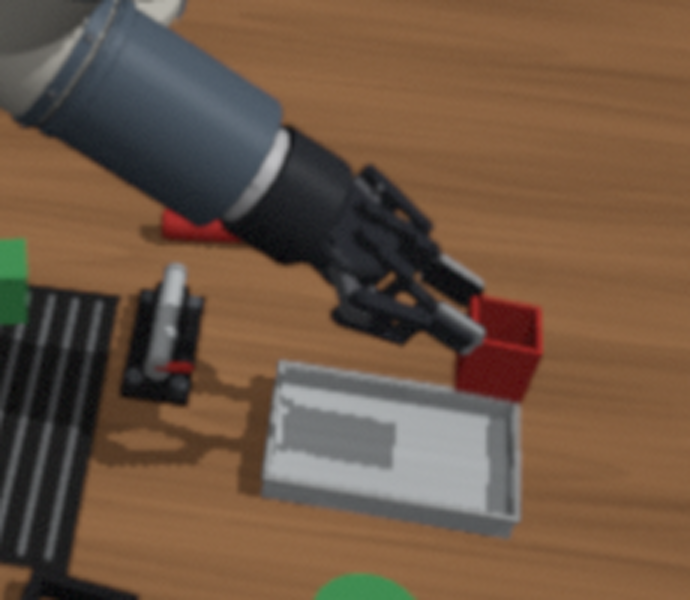

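The cup is now mouth up over the tray, but the grip looks shallow. I'll measure the cup's offset before lowering.

```bash
python3 - <<'E'
from h import *
s=arm.grab_frame("scene")
c=lambda L:np.array(L)/3+[330,130]-.33
rim=onplane(s,c([(477,297),(541,306),(537,350),(468,342)]),.132-.003+.010+.0) # rim height: grasp .13 +10mm
print(rim.round(3).tolist(), rim.mean(0).round(4), "expected", (TR+.048*np.array([.0436,.999])).round(4))
f=arm.grab_frame("top"); print("top",cup("red",f,z=.139), cup("green",f,win=(280,270,330,320)))
E
```

```text
[[0.533, 0.337, 0.139], [0.534, 0.377, 0.139], [0.575, 0.372, 0.139], [0.576, 0.33, 0.139]] [0.5547 0.354  0.139 ] expected [0.5518 0.3551]
top None (array([0.4471, 0.0141, 0.0415, 0.0414]), 12.223551750183105)
```

```bash
python3 - <<'E'
from h import *
d=np.array([np.cos(np.deg2rad(TY)),np.sin(np.deg2rad(TY))]); setD(np.r_[TR+.040*d,.0405],quat(TY,30))
g=cup("green",win=(280,270,330,320)); print(g)
pickA(g[0][0],g[0][1],101.5); layB()
snap("lay2","scene",(230,150,530,370),2.4)
print(cup("green",z=.044,win=(240,170,340,320)))
E
```

```text
set t 18.1 w 0.0371 F [-0.8  0.6 -0.2] p [0.552 0.342 0.044]
clear t 19.6 w 0.0661 F [-0.6  0.6  0. ] p [0.548 0.291 0.163]
NoneTraceback (most recent call last):
  File "<stdin>", line 4, in <module>
TypeError: 'NoneType' object is not subscriptable
```

```bash
python3 - <<'E'
from h import *
snap("top2","top",(90,110,450,350),2.2)
E
```

```text
(no output)
```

View pics/top2.png

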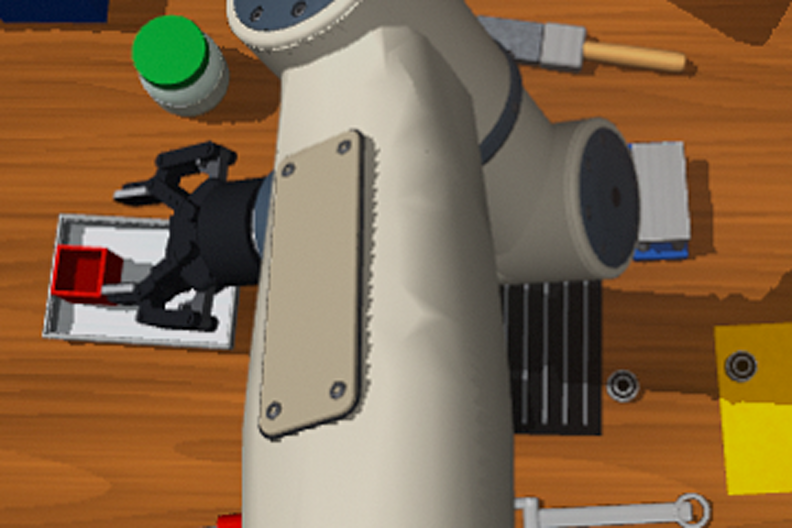

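The arm blocks the view of the green cup. The red cup stands upright in the tray at about (82,272). I'll move aside and continue.

```bash
python3 - <<'E'
from h import *
go([.5,-.22,.2],quat(101.5,45)); st()
f=arm.grab_frame("top")
g=cup("green",f,win=(270,260,340,330)); print(g); m=mask(f,0,180,0,60,90,255); m|=mask(f,0,8,150,255,40,255)
print("tray",rect(f,cv2.morphologyEx(m,cv2.MORPH_CLOSE,np.ones((5,5))),.02,(95,190,215,285)),"red",cup("red",f,z=.049))
pickA(g[0][0],g[0][1],101.5 if g[1]<30 else 101.5); layB()
go([.5,-.2,.2],quat(90,45)); snap("lay2","scene",(230,150,530,370),2.4)
print(cup("green",z=.044,win=(240,170,340,320)))
E
```

```text
dj 0.78  t 21.6 w 0.066 F [-0.2 -0.4  0.1] p [ 0.501 -0.223  0.204]
(array([0.4472, 0.014 , 0.0416, 0.0414]), -78.65028381347656)
tray (array([0.5495, 0.3069, 0.1684, 0.1147]), 87.48054504394531) red None
dj 0.52 above t 22.6 w 0.0683 F [ 0.3 -0.4 -0.3] p [ 0.464 -0.068  0.106]
gripped t 23.8 w 0.0409 F [ 0.5 -3.9  6.6] p [0.45  0.001 0.036]
up t 24.6 w 0.0408 F [-0.6  0.3 -1.7] p [0.449 0.002 0.164]
rolled t 27.2 w 0.041 F [-0.9  0.1 -0.1] p [0.449 0.002 0.164]
dj 0.16 over lay t 27.7 w 0.041 F [-1.1  0.2  0.7] p [0.55  0.018 0.134]
down t 29.1 w 0.0411 F [-1.4 -0.7  5.1] p [0.55  0.018 0.035]
off t 30.2 w 0.066 F [-0.4  0.3  0.5] p [ 0.55  -0.059  0.112]
dj 3.16 (array([0.5505, 0.0301, 0.044 , 0.041 ]), -89.06215673685074)
```

View pics/lay2.png

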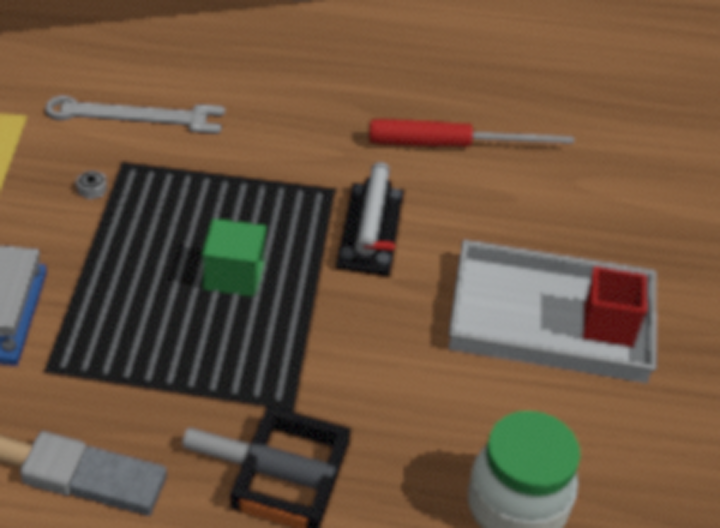

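The green cup is lying with its mouth toward +y, and the red cup is upright in the tray at the +y end (615,305). Next: flip the green cup and set it in.

```bash
python3 - <<'E'
from h import *
T,q=flipC(.5505,.030,-.012); setD(T,q)
go([.45,0,.25],quat(0,90)); st()
f=snap("tray2","scene",(360,200,540,340),4)
f=snap("topb","top",(90,180,450,320),2.2)
m=mask(f,0,180,0,70,40,255)
cs,_=cv2.findContours(m,cv2.RETR_LIST,cv2.CHAIN_APPROX_NONE)
for u,v in((373,285),(427,276)):
    b=[c for c in cs if 60<cv2.contourArea(c)<350 and np.hypot(*(c[:,0].mean(0)-[u,v]))<40]
    for c in b: print((u,v),c[:,0].mean(0).round(1),cv2.contourArea(c),onplane(f,c[:,0].mean(0),.011).round(4))
E
```

```text
dj 1.34 aboveB t 34.4 w 0.0657 F [0.5 0.4 1.1] p [0.55  0.094 0.122]
grip t 35.6 w 0.0388 F [-1.8  2.8  6.6] p [0.551 0.046 0.037]
dj 0.42 dj 0.54 dj 0.59 over tray t 38.1 w 0.0382 F [ 0.1 -0.7  0.8] p [0.548 0.282 0.132]
set t 39.3 w 0.0384 F [ 0.2 -0.6 -0. ] p [0.549 0.282 0.044]
clear t 40.9 w 0.0661 F [-0.5  0.2 -1.3] p [0.546 0.231 0.163]
dj 2.25  t 42.8 w 0.0662 F [0.8 0.  0.2] p [0.45  0.    0.255]
(373, 285) [372.6 284.9] 145.5 [[ 0.4636 -0.1224  0.011 ]]
(427, 276) [426.3 275.5] 119.0 [[ 0.4836 -0.2275  0.011 ]]
```

View pics/tray2.png

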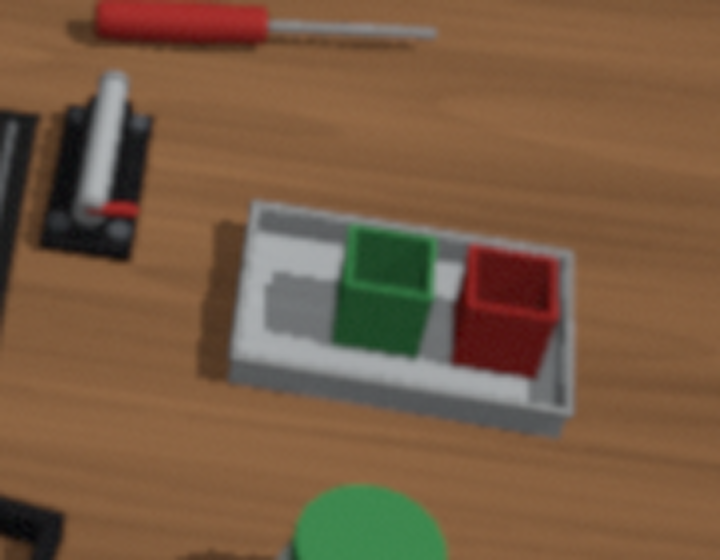

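View pics/topb.png

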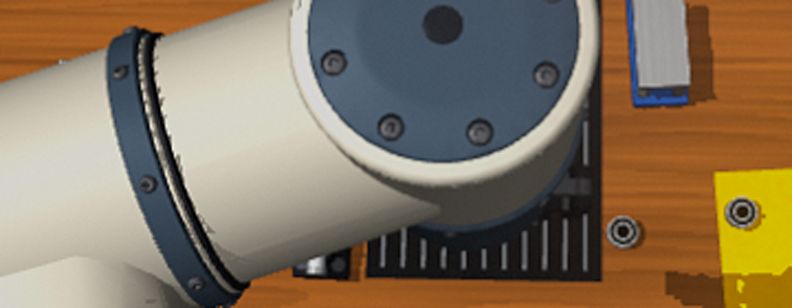

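Both cups are upright in the tray: green rim centre at (391,257), red at (512,278) in the crop. The bearings haven't moved, so I'll place them now.

```bash
cat >> h.py <<'E'
def bearing(b,c,h=0):
    q=quat(h,90); b=np.array(b); c=np.array(c)
    arm.move_gripper(.045,60); go(np.r_[b,.10],q); go(np.r_[b,.022],q,.1); st("at b"); arm.move_gripper(.01,60); st("grip b")
    go(np.r_[b,.16],q,.2); go(np.r_[c,.16],q); st("over cup"); 
    if arm.read_gripper_width()<.02: print("LOST"); return False
    go(np.r_[c,.049+.026],q,.1); st("low"); arm.move_gripper(.045); go(np.r_[c,.16],q,.2); st("done"); return True
E
python3 - <<'E'
from h import *
s=arm.grab_frame("scene"); c=onplane(s,np.array([(391,257),(512,278)])/4+[360,200]-.37,.049)[:,:2]; print(c)
np.save("cups.npy",c)
bearing((.4633,-.1227),c[0])
snap("b1","scene",(360,200,540,340),4)
E
```

```text
[[0.54744273 0.29329429]
 [0.55096292 0.35347019]]
dj 0.37 at b t 45.0 w 0.0452 F [ 0.  -0.1  0.4] p [ 0.464 -0.123  0.029]
grip b t 45.5 w 0.0103 F [-0.6  0.9  0. ] p [ 0.463 -0.123  0.028]
dj 0.67 over cup t 47.9 w 0.0102 F [ 0.  -0.3 -1.1] p [0.548 0.292 0.166]
LOST
```

View pics/b1.png

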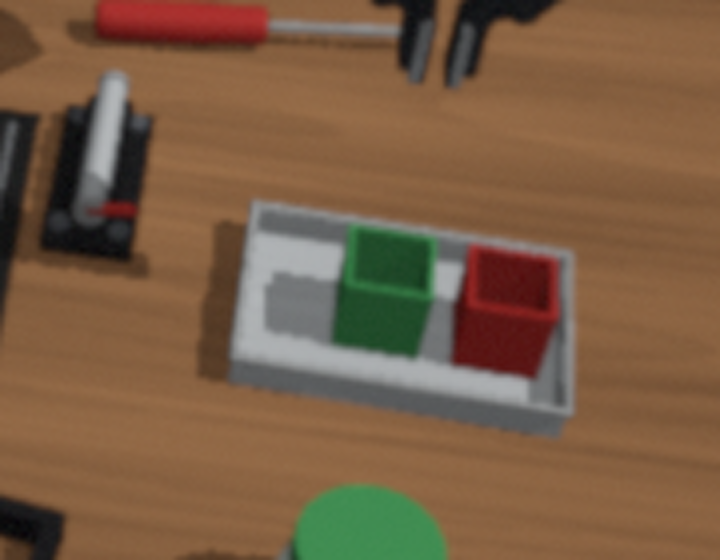

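The grip closed on nothing and the bearing is not in the cup. I'll locate the bearings again.

```bash
cat >> h.py <<'E'
def findb(win=(340,240,460,320)):
    f=arm.grab_frame("top"); m=mask(f,0,180,0,70,40,255)|mask(f,0,180,0,255,0,70); a,b,c,d=win; w=m*0; w[b:d,a:c]=m[b:d,a:c]
    cs,_=cv2.findContours(w,cv2.RETR_EXTERNAL,cv2.CHAIN_APPROX_NONE)
    for c in cs:
        if 40<cv2.contourArea(c)<600:
            (u,v),r=cv2.minEnclosingCircle(c); print((round(u,1),round(v,1)),round(r,1),cv2.contourArea(c),onplane(f,(u,v),.012)[0,:2].round(4))
    return f
E
python3 - <<'E'
from h import *
findb(); snap("topc","top",(350,240,470,320),5)
E
```

```text
(372.2, 285.0) 7.1 138.0 [ 0.4633 -0.1215]
(426.5, 276.0) 7.0 126.0 [ 0.4826 -0.2276]
```

View pics/topc.png

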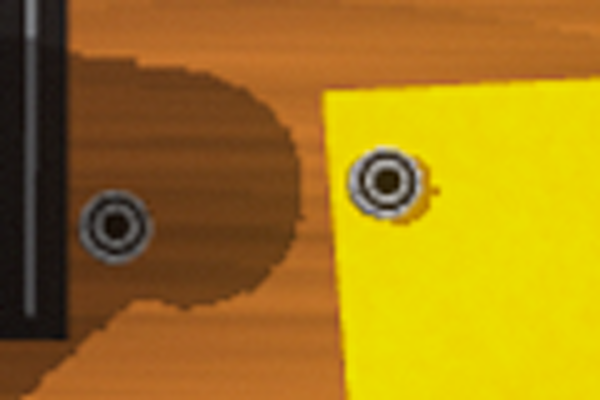

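Neither bearing moved; crop positions are (116,227) and (387,183). The fingertips closed above the bearing because they stand farther back when partly open. I'll grip lower, with a retry and a force guard.

```bash
cat >> h.py <<'E'
def bearing(b,c,h=0):
    q=quat(h,90); b=np.array(b); c=np.array(c)
    arm.move_gripper(.040,60); go(np.r_[b,.10],q)
    for z in (.0165,.013,.0095,.006):
        go(np.r_[b,z],q,.08); F=arm.read_contact_force(); arm.move_gripper(.015,60); st(f"grip z{z} Fdown{F[2]:.1f}")
        if arm.read_gripper_width()>.02 or abs(F[2])>12: break
        arm.move_gripper(.040,60)
    go(np.r_[b,.16],q,.2); go(np.r_[c,.16],q); st("over cup")
    if arm.read_gripper_width()<.02: print("LOST"); return False
    go(np.r_[c,.049+z+.005],q,.1); st("low"); arm.move_gripper(.045); go(np.r_[c,.16],q,.2); st("done"); return True
E
python3 - <<'E'
from h import *
c=np.load("cups.npy")
bearing((.4633,-.1222),c[0]); findb(); snap("b2","scene",(360,200,540,340),4)
E
```

```text
dj 0.67 grip z0.0165 Fdown-0.3 t 51.6 w 0.015 F [-0.4  0.6 -0.6] p [ 0.463 -0.122  0.023]
grip z0.013 Fdown0.2 t 52.5 w 0.0151 F [-0.2  0.   0.3] p [ 0.463 -0.122  0.019]
grip z0.0095 Fdown-0.2 t 53.5 w 0.0149 F [ 0.5 -0.3  0.2] p [ 0.463 -0.122  0.016]
grip z0.006 Fdown-0.3 t 54.5 w 0.0151 F [-0.4  0.3  0.8] p [ 0.463 -0.122  0.012]
dj 0.67 over cup t 57.4 w 0.0402 F [-0.1 -0.4  0.2] p [0.548 0.292 0.166]
low t 58.5 w 0.0401 F [-0.6 -0.   0.3] p [0.548 0.294 0.067]
done t 59.4 w 0.045 F [ 0.1 -0.3 -1.1] p [0.547 0.293 0.166]
(372.2, 285.0) 7.1 138.0 [ 0.4633 -0.1215]
(426.5, 276.0) 7.0 125.0 [ 0.4826 -0.2276]
```

View pics/b2.png

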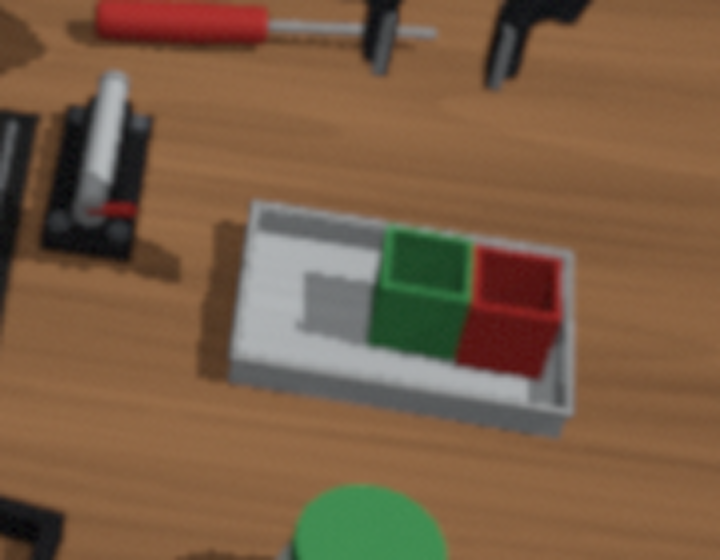

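No bearing yet. The green cup was nudged against the red one but is still upright; the fingertips are at (380,72) and (494,87) in the crop. The tips never reached the bench at TCP z = 12 mm, so I'll check where they really are.

```bash
python3 - <<'E'
from h import *
s=arm.grab_frame("scene"); p=np.array(arm.read_position()); print(p,quat(0,90),arm.read_tool_rot(),arm.read_joint_pos())
for d in(0,-.01,-.025): print(d,(project(s,p+[[0,-.0225,d],[0,.0225,d]])-[360,200]+.37)*4)
q=quat(0,90)
# go look at the bearing from close by, at z where tips should be 30 mm above the bench
go([.4633,-.1222,.05],q); st(); snap("close","scene",(200,190,320,270),6)
print((project(arm.grab_frame("scene"),[[.4633,-.1222,.012],[.4633,-.1222,.056],[.4633,-.1222,.031]])-[200,190]+.4)*6)
E
```

```text
[0.54683538 0.29288389 0.16467785] [ 0.5 -0.5 -0.5 -0.5] [-0.49982427  0.50090243  0.50012945  0.49914226] [ 7.43063879e-01  4.18996704e-01  1.85515869e-01 -3.34861959e-04
 -1.33982079e+00 -2.31387412e+00]
0 [[384.90357622  76.38153866]
 [482.3857122   88.62879167]]
-0.01 [[381.2601149   92.49102293]
 [478.06881676 104.70725311]]
-0.025 [[375.87131985 116.24743564]
 [471.6837746  128.41709735]]
dj 0.67  t 61.1 w 0.0452 F [-0.5  0.4 -0.4] p [ 0.464 -0.122  0.056]
[[410.38778774 207.68555954]
 [401.90635214 118.34803198]
 [406.77130165 169.65923259]]
```

View pics/close.png

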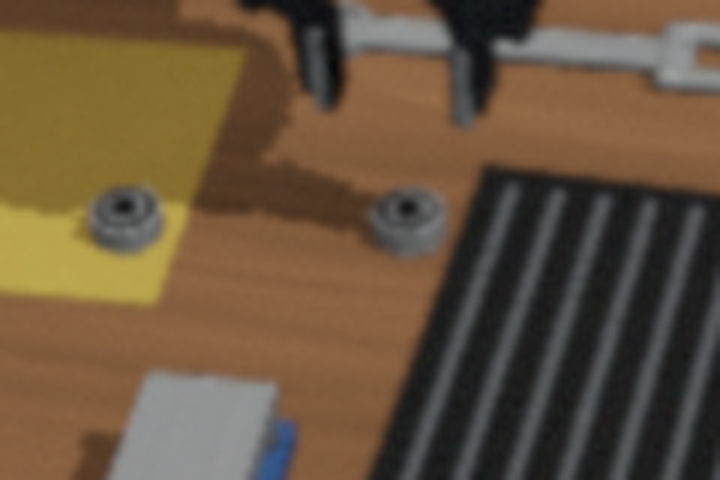

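The tips are essentially at the TCP, not 25 mm ahead of it, so I need to go lower. The green cup's shift wasn't from the fingers, so it was the announced knock; its rim centre is now at (428,260) in the b2 crop and red's is at (517,283).

```bash
sed -i 's/for z in (.0165,.013,.0095,.006)/for z in (.001,-.001,-.003)/; s/arm.move_gripper(.015,60); st(f/arm.move_gripper(.018,60); st(f/' h.py
python3 - <<'E'
from h import *
s=arm.grab_frame("scene"); c=onplane(s,np.array([(428,260),(517,283)])/4+[360,200]-.37,.049)[:,:2]; print(c)
np.save("cups.npy",c)
if bearing((.4633,-.1222),c[0]): findb(); snap("b3","scene",(360,200,540,340),4)
E
```

```text
[[0.54612007 0.3117507 ]
 [0.55398339 0.35585767]]
dj 0.13 grip z0.001 Fdown1.6 t 63.6 w 0.0182 F [-0.5  1.3  5.6] p [ 0.464 -0.122  0.008]
grip z-0.001 Fdown0.3 t 64.5 w 0.023 F [-2.4  1.2  5.8] p [ 0.463 -0.122  0.005]
dj 0.7 over cup t 67.1 w 0.023 F [-0.3 -0.5 -0.4] p [0.546 0.311 0.166]
low t 68.3 w 0.0226 F [-0.1  0.4  0.5] p [0.547 0.312 0.06 ]
done t 69.3 w 0.0451 F [-0.9 -0.  -0.8] p [0.546 0.312 0.166]
(426.5, 276.0) 7.0 126.0 [ 0.4826 -0.2276]
```

View pics/b3.png

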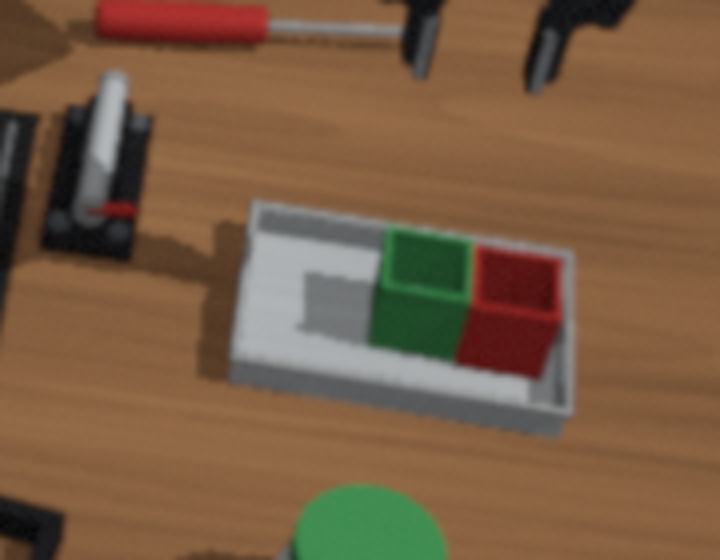

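The tray view shows both cups upright, and the first bearing is off the bench. Next, the second bearing, then a numeric check from the top camera inside the cups.

```bash
sed -i 's/for z in (.001,-.001,-.003)/for z in (-.001,-.003)/' h.py
cat >> h.py <<'E'
def traycheck(f=None,win=(95,180,215,285)):
    f=f or arm.grab_frame("top")
    m=mask(f,0,180,0,60,90,255)|mask(f,0,10,120,255,30,255)|mask(f,170,180,120,255,30,255)|mask(f,50,85,120,255,30,255)
    m=cv2.morphologyEx(m,cv2.MORPH_CLOSE,np.ones((5,5))); t=rect(f,m,.02,win); print("tray",t)
    hsv=cv2.cvtColor(f["image"],cv2.COLOR_RGB2HSV)
    for n,r in dict(red=[(0,10,120,255,30,255),(170,180,120,255,30,255)],green=[(50,85,120,255,30,255)]).items():
        w=np.zeros(hsv.shape[:2],np.uint8); k=sum(mask(f,*x) for x in r); a,b,c,d=win; w[b:d,a:c]=k[b:d,a:c]
        cs,_=cv2.findContours(w,cv2.RETR_EXTERNAL,cv2.CHAIN_APPROX_NONE); c=max(cs,key=cv2.contourArea)
        full=np.zeros_like(w); cv2.drawContours(full,[c],-1,255,-1); inn=cv2.erode(full,np.ones((5,5)))
        g=(inn>0)&(hsv[...,1]<90); v,u=np.nonzero(g)
        print(n,"blob",np.round(onplane(f,c[:,0].mean(0),.035)[0,:2],3),cv2.contourArea(c),"grey px inside",g.sum(), onplane(f,(u.mean(),v.mean()),.015)[0,:2].round(3) if len(u) else "")
    return t
E
python3 - <<'E'
from h import *
findb(); c=np.load("cups.npy")
if bearing((.4826,-.2283),c[1]+[0,-.001]): 
    go([.40,-.05,.25],quat(0,90)); findb()
    f=arm.grab_frame("top"); traycheck(f)
    cv2.imwrite("pics/tt.png",cv2.resize(f["image"][170:300,80:440],None,fx=2.2,fy=2.2,interpolation=2)[:,:,::-1])
E
```

```text
(426.5, 276.0) 7.0 125.0 [ 0.4826 -0.2276]
dj 0.92 grip z-0.001 Fdown0.1 t 73.6 w 0.018 F [-1.7  5.4 15.2] p [ 0.485 -0.228  0.008]
grip z-0.003 Fdown-0.8 t 74.5 w 0.0238 F [-1.9 -0.3  3.1] p [ 0.483 -0.228  0.003]
dj 0.96 over cup t 77.5 w 0.0237 F [-0.1 -0.9 -0.5] p [0.554 0.354 0.166]
low t 78.8 w 0.0238 F [ 0.3 -0.6 -0.3] p [0.554 0.355 0.058]
done t 79.8 w 0.0448 F [-0.1 -0.6 -0.2] p [0.554 0.355 0.165]
dj 0.54 (341.5, 314.0) 5.2 45.0 [ 0.4065 -0.0623]
(367.0, 268.0) 9.5 258.0 [ 0.4964 -0.1114]
tray (array([0.5341, 0.3052, 0.2259, 0.154 ]), -88.93457269668579)
red blob [0.552 0.361] 537.0 grey px inside 76 [0.557 0.359]
green blob [0.545 0.311] 668.0 grey px inside 114 [0.548 0.315]
```

Grey bearing-sized blobs sit inside both cups (114 and 76 px), and no bearings are left on the bench. Next I grip the tray's −y end wall and slide it, checking IK on the waypoints first.

```bash
cat >> h.py <<'E'
WP=[(.5495,.3069,87.5),(.608,.27,90),(.608,.004,90),(.478,.004,90),(.470,-.2,92),(.4511,-.3133,93.6)]
def hold(c,z=.010):
    a=np.deg2rad(c[2]); return np.array([c[0]-.081*np.cos(a),c[1]-.081*np.sin(a),z]),quat(c[2]-90,90)
E
python3 - <<'E'
from h import *
for w in WP:
    p,q=hold(w); s=arm.solve_ik(p,q); print(w,None if s is None else np.round(s,2))
p,q=hold(WP[0]); arm.move_gripper(.03,60)
arm.movep(p+[0,0,.10],q); st(); arm.move_linear(p,q,max_speed=.08); st("down"); arm.move_gripper(0,70); st("grip")
f=snap("gripwall","scene",(360,180,540,330),4)
E
```

```text
(0.5495, 0.3069, 87.5) [ 0.66  0.49 -0.13  0.   -0.95 -2.27]
(0.608, 0.27, 90) [ 0.55  0.56  0.    0.   -1.01 -2.12]
(0.608, 0.004, 90) [ 0.13  0.52 -0.07  0.   -0.98 -1.7 ]
(0.478, 0.004, 90) [ 0.16  0.31 -0.42  0.   -0.84 -1.74]
(0.47, -0.2, 92) [-0.25  0.42 -0.24  0.   -0.91 -1.28]
(0.4511, -0.3133, 93.6) [-0.45  0.51 -0.1   0.   -0.97 -1.05]
 t 83.1 w 0.0303 F [-0.  -0.9 -1. ] p [0.546 0.225 0.111]
down t 84.5 w 0.0301 F [ 0.7  0.7 -0.2] p [0.546 0.226 0.011]
grip t 84.9 w 0.0007 F [-0.7  0.4  3.3] p [0.546 0.226 0.01 ]
```

View pics/gripwall.png

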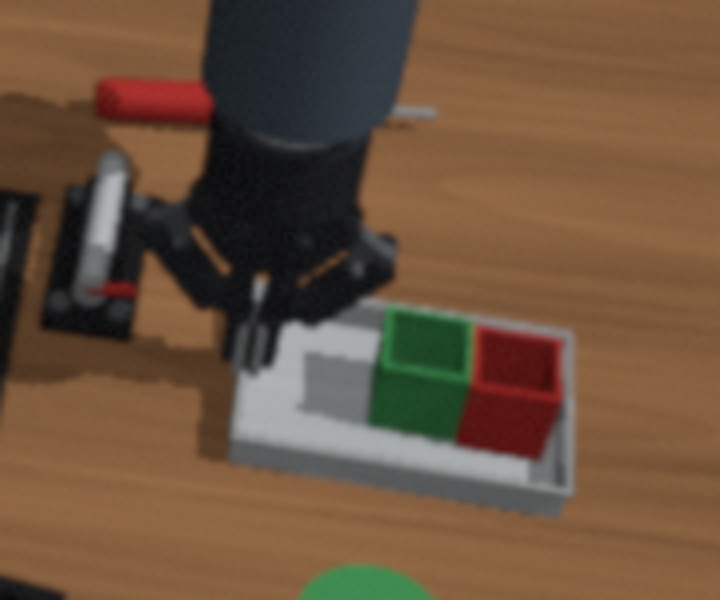

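The fingers straddle the −y wall at (250,350) with the cups clear. The knuckles splay wide, so I'll move purely in +x first and check that the tray follows.

```bash
python3 - <<'E'
from h import *
for w in [(.608,.3069,89)]:
    p,q=hold(w); arm.move_linear(p,q,max_speed=.05); st(str(w))
f=arm.grab_frame("scene")
m=mask(f,0,180,0,45,100,255)|mask(f,0,10,120,255,30,255)|mask(f,170,180,120,255,30,255)|mask(f,50,85,120,255,30,255)
t=rect(f,cv2.morphologyEx(m,cv2.MORPH_OPEN,np.ones((3,3))),.02,(405,240,520,312)); print(t)
for n,x in dict(red=(0,10,120,255,30,255),green=(50,85,120,255,30,255)).items(): print(n,rect(f,mask(f,*x),.03,(405,230,520,325)))
E
```

```text
(0.608, 0.3069, 89) t 86.3 w 0.0012 F [-8.1 -0.8  9.3] p [0.605 0.226 0.01 ]
(array([0.5991, 0.3048, 0.1782, 0.0884]), -79.78793907165527)
red (array([0.6031, 0.3589, 0.0876, 0.0468]), -6.928855895996094)
green (array([0.6016, 0.3122, 0.0788, 0.047 ]), 1.0017606019973755)
```

```bash
cat >> h.py <<'E'
def edge(c):
    """yaw of the tray's long side and offset, from the bottom edge of its +x wall in the scene view"""
    f=arm.grab_frame("scene"); m=mask(f,0,180,0,75,75,255); a=np.deg2rad(c[2]); d=np.array([np.cos(a),np.sin(a)]); n=np.array([d[1],-d[0]])
    C=np.array(c[:2])+.055*n; P=[]
    for s in np.linspace(-.06,.06,25):
        L=np.array([np.r_[C+s*d+o*n,0] for o in np.linspace(-.03,.03,121)]); px=np.round(project(f,L)).astype(int)
        v=m[px[:,1],px[:,0]]>0; i=np.nonzero(v)[0]
        if len(i): P.append(L[i.max(),:2])
    P=np.array(P); vx,vy,x0,y0=cv2.fitLine(np.float32(P),cv2.DIST_HUBER,0,.001,.001).ravel()
    yaw=np.degrees(np.arctan2(vy,vx))%180; off=((np.array([x0,y0])-C)@n)
    print("edge yaw",yaw.round(2),"normal offset mm",(off*1000).round(1),"n",len(P)); return yaw,off
E
python3 - <<'E'
from h import *
edge((.606,.3069,89))
E
```

```text
edge yaw 91.85 normal offset mm -4.2 n 25
```

The tray follows with about 3° of yaw lag. I'll pull in −y with a little more clearance from the fork mount.

```bash
python3 - <<'E'
from h import *
for w in [(.615,.20,89),(.615,.10,89)]:
    p,q=hold(w); arm.move_linear(p,q,max_speed=.06); st(str(w)); edge(w)
E
```

```text
(0.615, 0.2, 89) t 88.4 w 0.001 F [-0.3  5.5  3.1] p [0.615 0.121 0.011]
edge yaw 89.0 normal offset mm 0.4 n 25
(0.615, 0.1, 89) t 90.2 w 0.0013 F [-0.4  4.5  2.9] p [0.615 0.02  0.01 ]
edge yaw 88.15 normal offset mm 0.8 n 25
```

```bash
python3 - <<'E'
from h import *
for w in [(.612,.012,90),(.55,.012,90),(.476,.012,91)]:
    p,q=hold(w); arm.move_linear(p,q,max_speed=.05); st(str(w)); edge(w)
E
```

```text
(0.612, 0.012, 90) t 92.2 w 0.0009 F [0.2 6.4 4.1] p [ 0.613 -0.068  0.011]
edge yaw 87.88 normal offset mm 1.4 n 25
(0.55, 0.012, 90) t 93.6 w 0.0012 F [4.4 0.8 6. ] p [ 0.55  -0.069  0.01 ]
edge yaw 82.3 normal offset mm 5.9 n 25
(0.476, 0.012, 91) t 95.3 w 0.0009 F [ 4.4 -0.1  5.6] p [ 0.478 -0.069  0.01 ]
edge yaw 82.22 normal offset mm 7.1 n 25
```

```bash
python3 - <<'E'
from h import *
for w in [(.466,-.09,93),(.456,-.20,96)]:
    p,q=hold(w); arm.move_linear(p,q,max_speed=.05); st(str(w)); edge(w)
E
```

```text
(0.466, -0.09, 93) t 97.5 w 0.0007 F [ 1.2 11.2 13. ] p [ 0.47  -0.169  0.01 ]
edge yaw 89.41 normal offset mm 3.3 n 25
(0.456, -0.2, 96) t 99.9 w 0.0008 F [ 0.8 13.7 16.4] p [ 0.464 -0.277  0.01 ]
edge yaw 94.44 normal offset mm -0.1 n 25
```

```bash
cat >> h.py <<'E'
def final():
    """tray against mat from the top view: outer rim of the tray, yellow mat outline"""
    f=arm.grab_frame("top"); 
    hsv=cv2.cvtColor(f["image"],cv2.COLOR_RGB2HSV); y=mask(f,22,35,120,255,40,255)
    ys=y*0; ys[225:360,390:560]=y[225:360,390:560]
    pts=cv2.findNonZero(ys)[:,0,:]; P=onplane(f,pts,0)[:,:2]; (x,yy),(w,h),a=cv2.minAreaRect(np.float32(P*1000)); print("mat",x,yy,w,h,a)
    return f
E
python3 - <<'E'
from h import *
w=(.4511,-.3150,95); p,q=hold(w); arm.move_linear(p,q,max_speed=.05); st(str(w)); edge((.4511,-.3133,93.6))
f=final()
hsv=cv2.cvtColor(f["image"],cv2.COLOR_RGB2HSV)
m=mask(f,0,180,0,60,90,255); print("tray",rect(f,m,.02,(405,225,540,350)))
E
```

```text
(0.4511, -0.315, 95) t 102.4 w 0.001 F [ 0.4 14.7 18.1] p [ 0.457 -0.392  0.01 ]
edge yaw 94.98 normal offset mm -2.5 n 25
mat 446.8897399902344 -237.59075927734375 61.84941101074219 152.57809448242188 88.88304901123047
tray (array([ 0.4647, -0.3346,  0.2589,  0.22  ]), -3.819549560546875)
```

```bash
python3 - <<'E'
from h import *
arm.move_gripper(.03); p=np.array(arm.read_position()); arm.move_linear(p+[0,0,.12],max_speed=.12); st()
arm.movep([.42,.15,.25],quat(0,90)); st()
f=arm.grab_frame("top"); im=f["image"]
cv2.imwrite("pics/fin1.png",cv2.resize(im[225:360,390:560],None,fx=4.5,fy=4.5,interpolation=2)[:,:,::-1])
y=mask(f,22,35,120,255,40,255); print("mat",rect(f,y,0,(390,225,560,360)))
# tray: non-yellow region inside the mat
g=(mask(f,0,180,0,70,60,255))
print("tray",rect(f,cv2.morphologyEx(g,cv2.MORPH_OPEN,np.ones((3,3))),.02,(418,250,525,335)))
edge((.4511,-.3133,93.6))
traycheck(f,(418,240,525,340))
E
```

```text
t 104.1 w 0.0297 F [-0.3 -0.3 -0.6] p [ 0.457 -0.395  0.128]
 t 106.1 w 0.0298 F [ 0.7 -0.9 -0. ] p [0.42 0.15 0.25]
mat (array([ 0.4514, -0.3135,  0.206 ,  0.1506]), -86.37602663040161)
tray (array([ 0.4507, -0.3102,  0.1701,  0.1137]), -85.33871841430664)
edge yaw 95.01 normal offset mm -2.4 n 25
tray (array([ 0.4507, -0.3102,  0.17  ,  0.1137]), -85.33871841430664)
red blob [ 0.446 -0.259] 628.5 grey px inside 135 [ 0.451 -0.262]
green blob [ 0.446 -0.308] 507.5 grey px inside 127 [ 0.447 -0.308]
```

View pics/fin1.png

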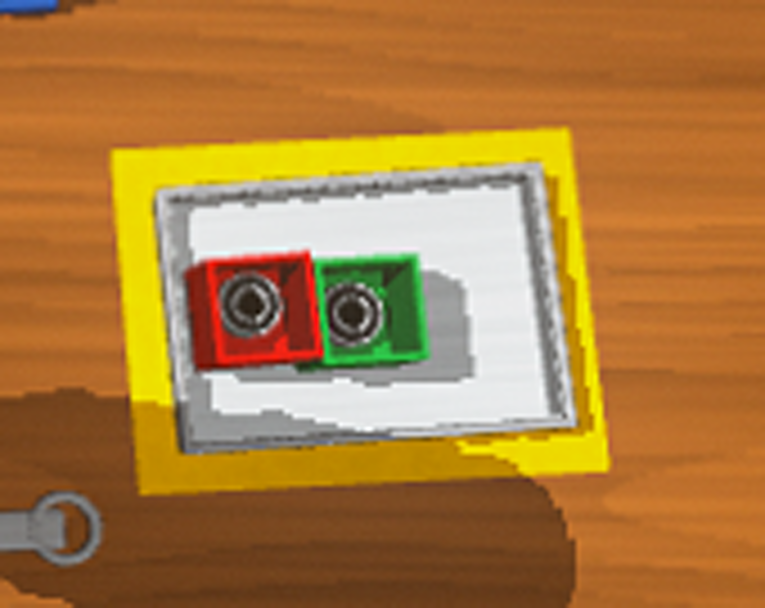

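The tray is on the mat with both cups upright, a bearing flat in each: (252,303) and (352,312). It is within about 3 mm and 1.3° of the mat, and the robot is clear. I'll hand it in.

```bash
python3 - <<'E'
from h import *
arm.sign_off(); print(arm.read_time())
E
```

```text
the job is handed in; nothing more can be done
the job is handed in; nothing more can be done
```

The hub job is handed in at about 106 s. The loaded tray is on the yellow mat with both cups (red and green; there was no blue one) upright and a bearing in each.

**What I did:**
- **Cups:** I turned each one over in two grips and stood it in the tray.
- **Bearings:** I missed the first one twice because the fingertips sat higher than I had assumed. Gripping lower picked it up, and the second then went in too.
- **Slide:** I gripped the tray's −y end wall and slid it past the fork mount and the anvil onto the mat. The gripper stayed at the same height throughout, about 10 mm above the bench.

**Last checks:**
- **Position:** the top camera put the tray centre about 3 mm from the mat's centre and about 1° off square. The scene camera agreed on the angle but put the tray about 2 mm nearer the robot, within the calibration error.
- **Contents:** the last top picture shows both cups mouth up with a bearing lying flat in each.
- **Robot:** the gripper was clear of everything at hand-in.

**Other points:**
- The green cup was knocked about 18 mm inside the tray along the way and stayed upright.
- The tray turned up to about 8° in the grip on the sideways legs and straightened when pulled.
- I planned the path to clear the anvil and the fork mount, but did not look for contact separately. The readings between legs showed nothing unusual, at most about 18 N on any axis.

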